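# Nest the steel measures in their tray with the handles fanned

## Robot

A 7-joint arm with a two-finger parallel gripper is mounted at the origin on the work surface. World frame = base frame: x ahead of the robot, y to its left, z up, the work surface at z = 0. Lengths are in m, angles in rad, forces in N, time in s.
With the tool pointing down it reaches from about 0.4 to 0.85 m from the base axis. Payload 4.5 kg.
Tool frame: the origin (TCP) lies between the finger pads; the fingertips stand 11 mm ahead of it and the grasp point (between the pads) lies 8 mm behind it (r.nose_length is the distance from the TCP to the fingertips, in m); z points along the fingers, y is the line along which they close (so a half turn about z gives the same grasp; the last joint's range is limited). The gripper opens to 88 mm and grips with 3 to 60 N. Pads are 18 mm wide; open, the fingers measure 123 mm over their backs; the gripper's body (75 mm by 187 mm) begins 45 mm behind the grasp point.
Start: joints at [1.381, 0.689, -0.195, 1.565, 0.157, 0.902, -0.215], TCP at [0.139, -0.609, 0.25] pointing down, gripper open.
Joint ranges: [-3.01, 3.01], [-0.46, 2.08], [-1.47, 1.51], [0.13, 2.56], [-1, 4.14], [0.04, 2.09], [-2.66, 2.66]. Speed limits (rad/s): [2.57, 2.57, 3.14, 3.14, 3.14, 3.14, 3.14].

## Interface

Orientations are given as a unit quaternion [x, y, z, w].
In Python, from plant import get_state, snapshot, camera_model, r gives the robot as it stands.
- The arm moves only by the shell command python3 -m inch 'ROWS' [FORCE]. ROWS is text: rows parted by semicolons, each of 7 numbers parted by spaces: the opening, from -1 (shut) to 1 (fully open), then the shift along the tool's x, y, z in m, then the turn, a rotation vector about the tool's x, y, z in rad. A call has 1 to 20 rows; each row shifts and turns the commanded pose from where the row before left it, along the tool's axes as they then stand; what a row does not reach is not made up. A row lasts 1/12 s, in which the tool goes at most 41.7 mm and 7.16 degrees, less where a joint would pass 70% of its speed; a pose out of reach is approached as far as the arm can. A call is refused whole if a number of a shift passes 0.0417 or a number of a turn 0.125, either way. A call with a gripper value outside its range is refused whole. The fingers move at their own pace and stop on an object; FORCE is the grip in N (left out, the last holds). Time passes only in rows, so rows that do not move let the fingers close. It gives the time, the measured TCP pose, the force, the opening and the grip force at its end, in the units of the state.
- get_state(): the state, without advancing time (a new reading comes with each control period).
- snapshot(name): name is "scene" or "top"; returns (picture, depth): 384x512x3 uint8, red, green, blue; 384x512 float32, m along the optical axis (not along the pixel's ray), 0 where there is no reading.
- camera_model(name): a dict with "intrinsics" (3x3 intrinsics, pixels), "view" (4x4, takes a point from world to camera coordinates). Camera axes: x right, y down, z forward; pixel columns grow to the right and rows downward; lengths in m; the calibration is good to about 2 mm. A picture is of the moment at which its call begins. camera_model takes no time and is no camera call.
- r.finish_job(): hands the job in; it is judged then, once.
The state is a dict: "clock": time; "q": joint angles; "qd": joint speeds; "joint_torque": joint torques, N m; "tool_pos": TCP position; "eef_rot": TCP orientation; "contact_force": force on the tool from outside, world axes, zero at the start; "moment": the same for the moment, N m; "opening": opening from 0.0 (shut) to 1.0 (fully open); "finger_force": force on a finger pad.
Only numpy, scipy, OpenCV 4.12 (cv2) and the standard library are available. Lean on these libraries where they do the work, as an engineer would, in place of code of your own. Each camera call takes 0.05 s, during which the arm holds its last target. There are 200 camera calls.

## Task

Put the three steel parts measures away in the red tray as one nest: the large one standing on the tray floor, the medium one fully down inside it and the small one fully down inside the medium, all level. Fan the handles out over the tray's open front like a hand of cards, every handle's end reaching past the front edge and at least 30 degrees between any two handles, so that none lies over another and each can be grasped. Set the measures down rather than dropping them, and leave the other things on the bench where they stand.

Things in the scene. Friction and masses are not known exactly. Their poses are not given: they have to be found in the camera images.
- large: large round steel measure (open cup like a small saucepan) with a black handle grip: rim 120 mm across, underside 104 mm, 60 mm high, about 0.3 kg. Wall and bottom 3 mm thick. Origin: centre of its underside, z up; the handle runs out level along its own -x.
- medium: medium steel measure, blue grip: rim 100 mm across, underside 84 mm, 66 mm high, about 0.24 kg. Wall and bottom 3 mm thick. Origin: centre of its underside, z up; the handle runs out level along its own -x. Nests on the large one's inner floor with 6 mm play all round; its tang then clears the large one's rim by 4 mm, but its grip cannot pass over the large one's grip.
- small: small steel measure, yellow grip: rim 80 mm across, underside 66 mm, 72 mm high, about 0.18 kg. Wall and bottom 3 mm thick. Origin: centre of its underside, z up; the handle runs out level along its own -x. Nests in the medium one just as the medium one does in the large one.
- large_grip (a point): point on the large measure's handle, 100 mm from the cup's axis, 57.5 mm above its underside (middle of the handle's height). From 60 to 80 mm out from the axis the handle is a steel tang 14 mm wide, 5 mm thick; from 80 to 165 mm a straight black grip 16 mm wide, 14 mm high. Axes as the measure's
- large_end (a point): the outer end of the large measure's handle, 165 mm from the cup's axis, 57.5 mm above its underside
- medium_grip (a point): point on the medium measure's handle, 90 mm from the cup's axis, 63.5 mm above its underside (middle of the handle's height). From 50 to 70 mm out from the axis the handle is a steel tang 14 mm wide, 5 mm thick; from 70 to 155 mm a straight blue grip 16 mm wide, 14 mm high. Axes as the measure's
- medium_end (a point): the outer end of the medium measure's handle, 155 mm from the cup's axis, 63.5 mm above its underside
- small_grip (a point): point on the small measure's handle, 80 mm from the cup's axis, 69.5 mm above its underside (middle of the handle's height). From 40 to 60 mm out from the axis the handle is a steel tang 14 mm wide, 5 mm thick; from 60 to 145 mm a straight yellow grip 16 mm wide, 14 mm high. Axes as the measure's
- small_end (a point): the outer end of the small measure's handle, 145 mm from the cup's axis, 69.5 mm above its underside
- tray: shallow red plastic shelf tray fixed to the bench: 156 mm (its x) by 142 mm (its y) outside; floor 3 mm thick, back and side walls 30 mm high, inside width 132 mm, 146 mm long inside. Its open front is the -x side, with a low lip 10 mm high, outer face 78 mm from the origin. Origin: centre of its underside. Handles of measures standing in it pass above the walls.
- spray_can: green and white spray can with a red cap, standing, 53 mm across, 160 mm tall (the tallest loose thing). Origin: centre of its underside. Bystander.
- oil_bottle: yellow oil bottle, standing, 60 mm across, 150 mm tall. Origin: centre of its underside. Bystander.
- seal_ring: black rubber seal ring lying flat, 72 mm across, 20 mm high. Origin: centre of its underside. Bystander.
- tape_roll: roll of green tape lying flat, 66 mm across, 19 mm high. Origin: centre of its underside. Bystander.
- coupling: brass hose coupling standing on end, up to 34 mm across, 62 mm tall. Origin: centre of its underside. Bystander.
- grease_jar: white jar with black lid, 60 mm across, 62 mm tall. Origin: centre of its underside. Bystander.
- sealant_tin: blue tin with a paper band and black stopper, standing in front of the tray, 49 mm across, 90 mm tall. Origin: centre of its underside. Bystander.
- carton: small cardboard box, 60 mm (its x) by 85 mm (its y), 50 mm high. Origin: centre of its underside. Bystander.
Things that resemble listed ones, but are neither listed nor needed, are in the scene too. What is shaped like the large but purple is not meant.

How it is judged:
By the outcome, as a careful person would: the job done as asked, in the order asked, and still so for the second after the job is handed in, with the robot touching nothing.
It also fails if it takes over 72 s, if anything falls off the work surface, if the arm or the gripper's body presses on something with over 40 N, if the wrist force passes 120 N, or if a joint passes its speed limit or range.

## Working session

There is one attempt and no reset: what is moved stays moved. The work goes in short steps, Python scripts to look and compute and a shell command to move; the robot and the scene stay as the last step left them, time stands still between calls to the robot, and variables do not carry over. Pictures are saved under pics/ and viewed, at most 10 in all, crops included, and the job is handed in when it is done.

```bash
mkdir -p pics; ls
python3 - <<'E'
from plant import get_state, snapshot, camera_model, r
import cv2,numpy as np
for n in ("scene","top"):
    p,d=snapshot(n); np.savez(f"pics/{n}0.npz",p=p,d=d)
    cv2.imwrite(f"pics/{n}0.png",cv2.resize(p[:,:,::-1],(800,600)) )
    m=camera_model(n); print(n,m["intrinsics"],m["view"])
s=get_state();print(s["tool_pos"],s["eef_rot"],s["clock"],r.nose_length)
E
```

```text
pics
scene [[444.45152405   0.         261.97875891]
 [  0.         444.45152405 192.39238211]
 [  0.           0.           1.        ]] [[ 0.85920644  0.51134732  0.01697658 -0.45154924]
 [ 0.42780355 -0.69983856 -0.57202282 -0.13481736]
 [-0.28062147  0.49874834 -0.820062    1.47306098]
 [ 0.          0.          0.          1.        ]]
top [[417.0768759    0.         256.22184452]
 [  0.         417.0768759  191.7500281 ]
 [  0.           0.           1.        ]] [[ 0.02696854 -0.99961646  0.00629463  0.03851074]
 [-0.98469982 -0.02764952 -0.17205162  0.48781394]
 [ 0.17215968 -0.00155834 -0.98506782  1.28760745]
 [ 0.          0.          0.          1.        ]]
[ 0.13850926 -0.60889177  0.24898832] [ 9.93743717e-01  1.11681365e-01 -1.66584230e-04 -8.17925039e-04] 0.1 0.011
```

View pics/top0.png

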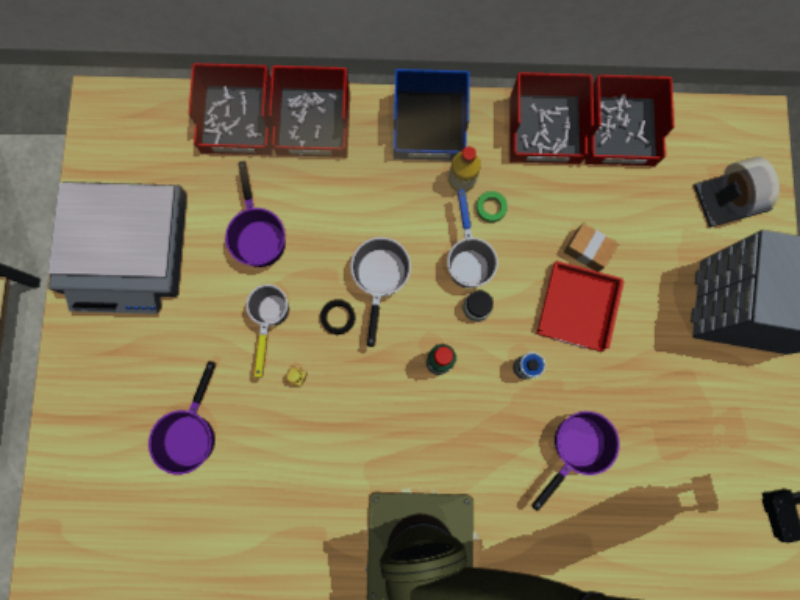

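View pics/scene0.png

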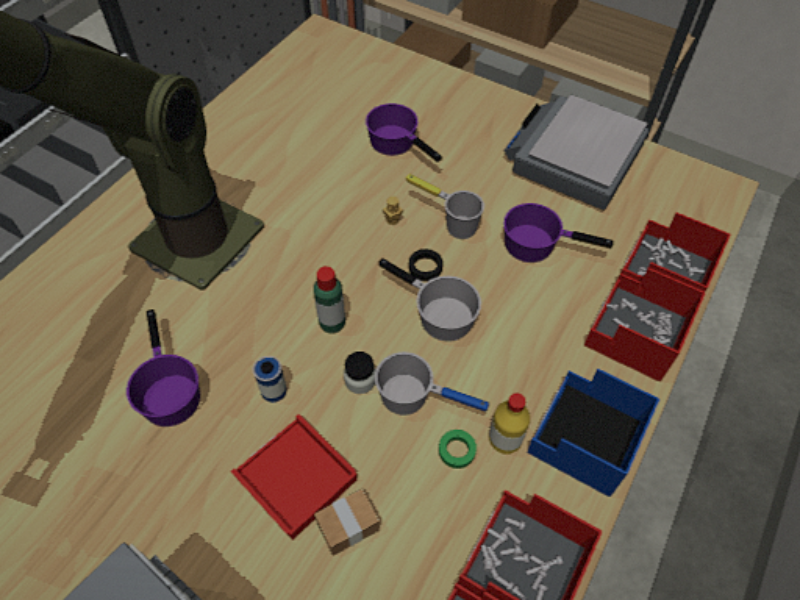

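Candidates for "large" in the 800x600 top picture are the steel cup at (380,268) and purple look-alikes at (256,238), (182,441) and (586,443). I choose the steel one with the black grip. Medium is the cup with the blue grip at (471,262), and small is the one with the yellow grip at (268,306). The tray is at (580,307), with the tin in front of it at (530,366).

```bash
cat > h.py <<'E'
import numpy as np,cv2
from scipy.optimize import least_squares
from plant import get_state, snapshot, camera_model, r
def cloud(n,pd=None):
    p,d=pd or snapshot(n); m=camera_model(n); K=m["intrinsics"]; V=np.array(m["view"])
    v,u=np.mgrid[:384,:512]; P=np.stack([(u-K[0][2])/K[0][0]*d,(v-K[1][2])/K[1][1]*d,d],-1)
    W=(P-V[:3,3])@V[:3,:3]; W[d==0]=np.nan
    return p,W
def proj(n,X):
    m=camera_model(n); c=np.array(m["view"])[:3]@np.append(X,1); q=np.array(m["intrinsics"])@c; return q[:2]/q[2]
def hsv(p): return cv2.cvtColor(p,cv2.COLOR_RGB2HSV).astype(int)
def circ(Q,R):
    f=lambda c:np.hypot(Q[:,0]-c[0],Q[:,1]-c[1])-R
    s=least_squares(f,Q[:,:2].mean(0),loss="soft_l1",f_scale=.002); return s.x,np.abs(f(s.x)).mean()
E
python3 - <<'E'
from h import *
C={n:cloud(n,tuple(np.load(f"pics/{n}0.npz")[k] for k in "pd")) for n in("top","scene")}
p,W=C["top"]; at=lambda u,v:W[int(v/1.5625),int(u/1.5625)]
for nm,uv in dict(large=(380,268),medium=(471,262),small=(268,306),tray=(580,307),tin=(530,366),can=(443,356),oil=(468,156),jar=(479,305),carton=(593,245),coup=(295,377)).items(): print(nm,at(*uv).round(3))
H={"large":(.060,.06),"medium":(.066,.05),"small":(.072,.04)}
for nm,uv in dict(large=(380,268),medium=(471,262),small=(268,306)).items():
    c0=at(*uv)[:2]; h,R=H[nm]
    for n,(p,W) in C.items():
        g=hsv(p); D=np.hypot(W[...,0]-c0[0],W[...,1]-c0[1])
        rim=(np.abs(W[...,2]-h)<.006)&(D<R+.02)&(g[...,1]<90); c,e=circ(W[rim],R-.0015)
        G={"large":(g[...,2]<70),"medium":(g[...,0]>100)&(g[...,0]<125)&(g[...,1]>120),"small":(g[...,0]>22)&(g[...,0]<36)&(g[...,1]>150)}[nm]
        D=np.hypot(W[...,0]-c[0],W[...,1]-c[1])
        G=G&(np.abs(W[...,2]-h)<.012)&(D<R+.11)&(D>R+.015); q=W[G]; 
        dv=q[:,:2].mean(0)-c; ln=cv2.fitLine(q[:,:2].astype(np.float32),2,0,.01,.01).ravel()
        print(nm,n,c.round(4),rim.sum(),round(e,4),"grip",G.sum(),q.mean(0).round(4),"r",np.hypot(*dv).round(4),"yaw out",np.degrees(np.arctan2(dv[1],dv[0])).round(1),"line",np.degrees(np.arctan2(ln[1],ln[0])).round(1))
for n,(p,W) in C.items():
    g=hsv(p); D=np.hypot(W[...,0]-at(580,307)[0],W[...,1]-at(580,307)[1])
    red=((g[...,0]<8)|(g[...,0]>172))&(g[...,1]>150)&(D<.13)&(W[...,2]<.05)
    for lo,hi in((-.01,.007),(.024,.04)):
        q=W[red&(W[...,2]>lo)&(W[...,2]<hi)]
        print(n,"tray",cv2.minAreaRect((q[:,:2]*1000).astype(np.float32)),len(q),q.mean(0))
p=C["top"][0]; a=cv2.resize(p[150:250,320:420,::-1],(400,400),interpolation=2); b=cv2.resize(p[140:240,200:300,::-1],(400,400),interpolation=2)
cv2.imwrite("pics/crop1.png",np.hstack([b,a]))
E
```

```text
large [0.562 0.098 0.003]
medium [ 0.581 -0.095  0.002]
small [0.475 0.33  0.003]
tray [ 0.49  -0.325  0.005]
tin [ 0.355 -0.2    0.095]
can [ 0.366 -0.027  0.158]
oil [ 0.757 -0.07   0.152]
jar [ 0.477 -0.104  0.063]
carton [ 0.614 -0.341  0.049]
coup [0.324 0.258 0.06 ]
large top [0.5524 0.0941] 199 0.0018 grip 128 [0.4399 0.0962 0.0631] r 0.1125 yaw out 178.9 line -40.6
large scene [0.552 0.094] 227 0.002 grip 143 [0.4469 0.0887 0.0622] r 0.1053 yaw out -177.1 line -44.2<stdin>:14: RuntimeWarning: Mean of empty slice.
  ret = um.true_divide(
Traceback (most recent call last):
cv2.error: OpenCV(4.12.0) /io/opencv/modules/imgproc/src/linefit.cpp:50: error: (-215:Assertion failed) count > 0 in function 'fitLine2D_wods'
```

```bash
cat >> h.py <<'E'
H={"large":(.060,.06),"medium":(.066,.05),"small":(.072,.04)}
def handle(W,c,h,R,pri,w=15):
    x,y=W[...,0]-c[0],W[...,1]-c[1]; D=np.hypot(x,y); A=np.degrees(np.arctan2(y,x))
    G=(abs((A-pri+180)%360-180)<w)&(abs(W[...,2]-h)<.014)&(D<R+.112)&(D>R+.02)
    q=W[G]; ln=cv2.fitLine(q[:,:2].astype(np.float32),cv2.DIST_HUBER,0,.001,.001).ravel()
    t=np.degrees(np.arctan2(ln[1],ln[0])); t+=180*(abs((t-pri+180)%360-180)>90)
    u=np.array([np.cos(np.radians(t)),np.sin(np.radians(t))]); s=(q[:,:2]-c)@u; l=(q[:,:2]-c)@[-u[1],u[0]]
    return dict(n=len(q),ang=round(float((t+180)%360-180),1),rmin=s.min().round(4),rmax=s.max().round(4),lat=np.median(l).round(4),z=np.median(q[:,2]).round(4))
E
python3 - <<'E'
from h import *
C={n:cloud(n,tuple(np.load(f"pics/{n}0.npz")[k] for k in "pd")) for n in("top","scene")}
p,W=C["top"]; at=lambda u,v:W[int(v/1.5625),int(u/1.5625)]
for nm,uv,pri in (("large",(380,268),174),("medium",(471,262),6),("small",(268,306),173)):
    c0=at(*uv)[:2]; h,R=H[nm]
    for n,(p,W) in C.items():
        D=np.hypot(W[...,0]-c0[0],W[...,1]-c0[1])
        rim=(np.abs(W[...,2]-h)<.006)&(D<R+.012)&(hsv(p)[...,1]<90); c,e=circ(W[rim],R-.0015)
        print(nm,n,c.round(4),rim.sum(),round(e,4),handle(W,c,h,R,pri))
for n,(p,W) in C.items():
    g=hsv(p); D=np.hypot(W[...,0]-.49,W[...,1]+.325)
    red=((g[...,0]<8)|(g[...,0]>172))&(g[...,1]>150)&(D<.13)&(W[...,2]<.05)
    for lo,hi in((-.01,.007),(.024,.04)):
        q=W[red&(W[...,2]>lo)&(W[...,2]<hi)]
        print(n,"tray",cv2.minAreaRect((q[:,:2]*1000).astype(np.float32)),len(q),q.mean(0).round(3))
    for nm,c0,h,R in(("tin",(.345,-.2),.09,.0245),("can",(.36,-.027),.16,.0265),("oil",(.75,-.07),.15,.03)):
        D=np.hypot(W[...,0]-c0[0],W[...,1]-c0[1]); q=W[(D<.05)&(W[...,2]>.02)]; print(n,nm,q.min(0).round(3),q.max(0).round(3))
p=C["top"][0]; a=cv2.resize(p[150:250,320:420,::-1],(400,400),interpolation=2); b=cv2.resize(p[140:240,200:300,::-1],(400,400),interpolation=2)
cv2.imwrite("pics/crop1.png",np.hstack([b,a]))
E
```

```text
large top [0.5527 0.094 ] 189 0.0014 {'n': 140, 'ang': 174.5, 'rmin': np.float64(0.0806), 'rmax': np.float64(0.1642), 'lat': np.float64(0.0007), 'z': np.float64(0.0634)}
large scene [0.5525 0.094 ] 213 0.0017 {'n': 148, 'ang': 174.6, 'rmin': np.float64(0.0806), 'rmax': np.float64(0.1645), 'lat': np.float64(0.0027), 'z': np.float64(0.0624)}
medium top [0.4597 0.3266] 14 0.0013 {'n': 28, 'ang': -71.4, 'rmin': np.float64(-0.0032), 'rmax': np.float64(0.0499), 'lat': np.float64(0.0925), 'z': np.float64(0.0595)}
medium scene [0.4587 0.3268] 25 0.0011 {'n': 24, 'ang': -71.3, 'rmin': np.float64(-0.0023), 'rmax': np.float64(0.0513), 'lat': np.float64(0.0933), 'z': np.float64(0.0577)}h.py:14: RuntimeWarning: Mean of empty slice.
  s=least_squares(f,Q[:,:2].mean(0),loss="soft_l1",f_scale=.002); return s.x,np.abs(f(s.x)).mean()
  ret = um.true_divide(
Traceback (most recent call last):
  File "h.py", line 14, in circ
    s=least_squares(f,Q[:,:2].mean(0),loss="soft_l1",f_scale=.002); return s.x,np.abs(f(s.x)).mean()
ValueError: Initial guess is outside of provided bounds
```

Run:
```python
from h import *
C={n:cloud(n,tuple(np.load(f"pics/{n}0.npz")[k] for k in "pd")) for n in("top","scene")}
for nm,c0,pri in (("medium",(.575,-.095),6),("small",(.47,.325),173)):
    h,R=H[nm]
    for n,(p,W) in C.items():
        D=np.hypot(W[...,0]-c0[0],W[...,1]-c0[1])
        rim=(np.abs(W[...,2]-h)<.006)&(D<R+.014)&(hsv(p)[...,1]<90); c,e=circ(W[rim],R-.0015)
        print(nm,n,c.round(4),rim.sum(),round(e,4),handle(W,c,h,R,pri))
for n,(p,W) in C.items():
    g=hsv(p); D=np.hypot(W[...,0]-.49,W[...,1]+.325)
    red=((g[...,0]<8)|(g[...,0]>172))&(g[...,1]>150)&(D<.13)&(W[...,2]<.05)
    for lo,hi in((-.01,.007),(.024,.04)):
        q=W[red&(W[...,2]>lo)&(W[...,2]<hi)]
        print(n,"tray",cv2.minAreaRect((q[:,:2]*1000).astype(np.float32)),len(q),q.mean(0).round(3))
    for nm,c0 in(("tin",(.345,-.2)),("can",(.36,-.027)),("oil",(.75,-.07))):
        D=np.hypot(W[...,0]-c0[0],W[...,1]-c0[1]); q=W[(D<.05)&(W[...,2]>.02)]; print(n,nm,q.min(0).round(3),q.max(0).round(3))
p=C["top"][0]; a=cv2.resize(p[150:250,320:420,::-1],(400,400),interpolation=2); b=cv2.resize(p[140:240,200:300,::-1],(400,400),interpolation=2)
cv2.imwrite("pics/crop1.png",np.hstack([b,a]))
```

```text
medium top [ 0.5669 -0.0915] 175 0.0031 {'n': 132, 'ang': 9.1, 'rmin': np.float64(0.07), 'rmax': np.float64(0.1527), 'lat': np.float64(0.0012), 'z': np.float64(0.069)}
medium scene [ 0.5661 -0.0911] 239 0.0034 {'n': 202, 'ang': 10.0, 'rmin': np.float64(0.0704), 'rmax': np.float64(0.1534), 'lat': np.float64(-0.0035), 'z': np.float64(0.0685)}
small top [0.4652 0.3174] 140 0.0018 {'n': 150, 'ang': 176.6, 'rmin': np.float64(0.0613), 'rmax': np.float64(0.1439), 'lat': np.float64(0.0008), 'z': np.float64(0.0756)}
small scene [0.4642 0.3169] 129 0.0019 {'n': 127, 'ang': 177.7, 'rmin': np.float64(0.0617), 'rmax': np.float64(0.1431), 'lat': np.float64(0.0011), 'z': np.float64(0.0742)}
top tray ((494.958251953125, -320.59002685546875), (138.8134765625, 167.68505859375), 76.09662628173828) 1658 [ 0.489 -0.324  0.002]
top tray ((493.529541015625, -321.4443359375), (147.6580352783203, 151.58450317382812), 75.9230728149414) 294 [ 0.506 -0.322  0.029]
top tin [ 0.336 -0.231  0.022] [ 0.384 -0.184  0.097]
top can [ 0.34  -0.054  0.021] [ 0.391 -0.004  0.165]
top oil [ 0.7   -0.102  0.021] [ 0.787 -0.044  0.157]
scene tray ((489.3738708496094, -313.9437255859375), (148.96849060058594, 157.81907653808594), 76.38591766357422) 2516 [ 0.485 -0.319  0.002]
scene tray ((495.3536376953125, -321.1224365234375), (148.56027221679688, 160.18064880371094), 76.49699401855469) 483 [ 0.512 -0.322  0.029]
scene tin [ 0.333 -0.233  0.021] [ 0.384 -0.183  0.093]
scene can [ 0.339 -0.059  0.021] [ 0.392 -0.003  0.164]
scene oil [ 0.701 -0.105  0.021] [ 0.793 -0.052  0.155]
```

View pics/crop1.png

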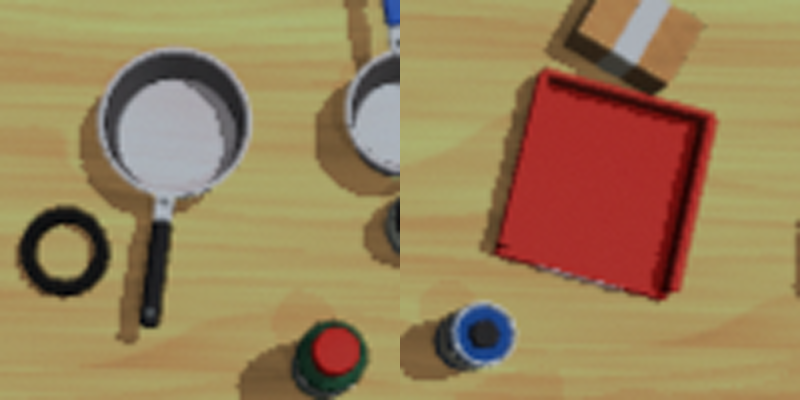

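The tray's low lip is on the side facing the robot and the tin, at crop (580,275). The large measure is the steel cup at crop (175,125) with its black grip pointing toward the robot.

```bash
cat >> h.py <<'E'
from scipy.spatial.transform import Rotation as Ro
def plan(*tg,start=None):
    """targets (x,y,z,psi_deg): per leg, the shift in tool axes (before turning), then turn about tool z"""
    s=get_state(); p=np.array(s["tool_pos"]); M=Ro.from_quat(s["eef_rot"]).as_matrix(); ps=np.degrees(np.arctan2(M[1,0],M[0,0]))
    print("now",p.round(4),"psi",ps.round(2),"tilt",M[:,2].round(3),"t",round(s["clock"],1),"q",np.round(s["q"],2),"F",np.round(s["contact_force"],1),"op",round(s["opening"],3),"ff",s["finger_force"])
    for x,y,z,t in tg:
        d=np.array([x,y,z])-p; c,k=np.cos(np.radians(ps)),np.sin(np.radians(ps)); v=np.array([d[0]*c+d[1]*k,d[0]*k-d[1]*c,-d[2]]); w=-np.radians(t-ps)
        print("shift",v.round(4),"rows>=",int(np.ceil(np.linalg.norm(v)/.0405)),"turn",w.round(4),"rows>=",int(np.ceil(abs(w)/.124)),"| legs",(v/max(1,np.ceil(np.linalg.norm(v)/.04))).round(4)); p=np.array([x,y,z]);ps=t
E
python3 - <<'E'
from h import *
C={n:cloud(n,tuple(np.load(f"pics/{n}0.npz")[k] for k in "pd")) for n in("top","scene")}
plan((.40,-.30,.25,-5.5),(.461,.1028,.25,-5.5),(.461,.1028,.0495,-5.5))
for n,(p,W) in C.items():
    h,R=H["medium"]; D=np.hypot(W[...,0]-.572,W[...,1]+.095)
    rim=(abs(W[...,2]-h)<.006)&(D<R+.012)&(hsv(p)[...,1]<90)&(np.hypot(W[...,0]-.472,W[...,1]+.102)>.045); c,e=circ(W[rim],R-.0015)
    print(n,c.round(4),rim.sum(),e.round(4),handle(W,c,h,R,8,10))
    D=np.hypot(W[...,0]-.49,W[...,1]+.325); g=hsv(p)
    q=W[((g[...,0]<8)|(g[...,0]>172))&(g[...,1]>120)&(D<.13)&(W[...,2]>.026)&(W[...,2]<.04)][:,:2]
    def f(v):
        c,s=np.cos(v[2]),np.sin(v[2]); d=q-v[:2]; x=d@[c,s]; y=d@[-s,c]
        return np.minimum(abs(abs(y)-.0685),abs(x-.0755))
    s=least_squares(f,[.49,-.32,-.245],loss="soft_l1",f_scale=.002); print("tray",s.x[:2].round(4),np.degrees(s.x[2]).round(2),f(s.x).mean().round(4),len(q))
E
```

```text
now [ 0.1385 -0.6089  0.249 ] psi 12.82 tilt [-0.001  0.002 -1.   ] t 0.1 q [ 1.38  0.69 -0.19  1.57  0.16  0.9  -0.22] F [-0.7  0.2  0.6] op 1.003 ff 0.0
shift [ 0.3235 -0.2431 -0.001 ] rows>= 10 turn 0.3198 rows>= 3 | legs [ 0.0294 -0.0221 -0.0001]
shift [ 0.0221 -0.4068 -0.    ] rows>= 11 turn -0.0 rows>= 0 | legs [ 0.002 -0.037 -0.   ]
shift [ 0.     -0.      0.2005] rows>= 5 turn -0.0 rows>= 0 | legs [ 0.     -0.      0.0334]
top [ 0.5666 -0.0916] 168 0.0024 {'n': 132, 'ang': 9.1, 'rmin': np.float64(0.0704), 'rmax': np.float64(0.153), 'lat': np.float64(0.0012), 'z': np.float64(0.069)}
tray [ 0.4888 -0.3201] -14.0 0.002 263
scene [ 0.566  -0.0912] 229 0.0029 {'n': 202, 'ang': 10.0, 'rmin': np.float64(0.0705), 'rmax': np.float64(0.1535), 'lat': np.float64(-0.0035), 'z': np.float64(0.0685)}
tray [ 0.4888 -0.32  ] -13.95 0.0021 430
```

```bash
python3 -m inch '1 0.0294 -0.0221 0 0 0 0;1 0.0294 -0.0221 0 0 0 0;1 0.0294 -0.0221 0 0 0 0;1 0.0294 -0.0221 0 0 0 0;1 0.0294 -0.0221 0 0 0 0;1 0.0294 -0.0221 0 0 0 0;1 0.0294 -0.0221 0 0 0 0;1 0.0294 -0.0221 0 0 0 0;1 0.0294 -0.0221 0 0 0 0;1 0.0294 -0.0221 0 0 0 0;1 0.0294 -0.0221 0 0 0 0;1 0 0 0 0 0 0.107;1 0 0 0 0 0 0.107;1 0 0 0 0 0 0.107;1 0 0 0 0 0 0' 60
python3 -c "
from h import *
plan((.461,.1028,.25,-5.5),(.461,.1028,.0495,-5.5))"
```

```text
clock: 1.35
tool_pos: [0.4002, -0.3002, 0.2495]
eef_rot: [0.999, -0.05, -0.0, 0.0]
contact_force: [1.1, 0.3, 0.1]
opening: 1.001
finger_force: 0.0
now [ 0.4002 -0.3002  0.2495] psi -5.68 tilt [-0.001 -0.    -1.   ] t 1.4 q [ 0.59  0.53 -0.06  1.94  0.05  0.68 -1.17] F [1.1 0.3 0.1] op 1.001 ff 0.0
shift [ 0.0206 -0.4071 -0.0005] rows>= 11 turn -0.0032 rows>= 1 | legs [ 0.0019 -0.037  -0.    ]
shift [ 0.     -0.      0.2005] rows>= 5 turn -0.0 rows>= 0 | legs [ 0.     -0.      0.0334]
```

```bash
python3 -m inch '1 0.0019 -0.037 0 0 0 0;1 0.0019 -0.037 0 0 0 0;1 0.0019 -0.037 0 0 0 0;1 0.0019 -0.037 0 0 0 0;1 0.0019 -0.037 0 0 0 0;1 0.0019 -0.037 0 0 0 0;1 0.0019 -0.037 0 0 0 0;1 0.0019 -0.037 0 0 0 0;1 0.0019 -0.037 0 0 0 0;1 0.0018 -0.037 0 0 0 0;1 0.0018 -0.0371 0 0 0 0;1 0 0 0.035 0 0 0;1 0 0 0.035 0 0 0;1 0 0 0.035 0 0 0;1 0 0 0.035 0 0 0;1 0 0 0.03 0 0 0;1 0 0 0.02 0 0 0;1 0 0 0.0105 0 0 0;1 0 0 0 0 0 0'
python3 -c "
from h import *
plan((.461,.1028,.0495,-5.5))"
```

```text
clock: 2.93
tool_pos: [0.4592, 0.1023, 0.0473]
eef_rot: [0.999, -0.048, -0.002, 0.0]
contact_force: [-0.3, -0.6, -0.1]
opening: 1.0
finger_force: 0.0
now [0.4592 0.1023 0.0473] psi -5.47 tilt [-0.004 -0.001 -1.   ] t 2.9 q [-0.32  0.88 -0.    2.16  0.02  0.1  -2.  ] F [-0.3 -0.6 -0.1] op 1.0 ff 0.0
shift [ 0.0018 -0.0007 -0.0022] rows>= 1 turn 0.0006 rows>= 1 | legs [ 0.0018 -0.0007 -0.0022]
```

```bash
python3 -m inch '0 0.001 0 -0.001 0 0 0;-0.5 0 0 0 0 0 0;-1 0 0 0 0 0 0;-1 0 0 0 0 0 0;-1 0 0 0 0 0 0;-1 0 0 0 0 0 0;-1 0 0 0 0 0 0;-1 0 0 0 0 0 0;-1 0 0 0 0 0 0;-1 0 0 -0.005 0 0 0;-1 0 0 -0.01 0 0 0;-1 0 0 -0.02 0 0 0;-1 0 0 -0.03 0 0 0;-1 0 0 -0.035 0 0 0;-1 0 0 -0.035 0 0 0;-1 0 0 -0.035 0 0 0;-1 0 0 -0.03 0 0 0;-1 0 0 0 0 0 0' 60
cat >> h.py <<'E'
def look(nm,c0,pri,dz=0,n="top",tag=None,exc=None):
    """pose of a measure whose rim stands at height dz+h: plane fit of rim, centre, handle"""
    p,W=cloud(n); h,R=H[nm]
    if tag: np.savez(f"pics/{tag}.npz",p=p,W=W)
    D=np.hypot(W[...,0]-c0[0],W[...,1]-c0[1]); rim=(abs(W[...,2]-h-dz)<.009)&(D<R+.012)&(D>R-.015)&(hsv(p)[...,1]<90)
    q=W[rim]; c,e=circ(q,R-.0015); D=np.hypot(*(q[:,:2]-c).T); q=q[abs(D-R+.0015)<.004]; c,e=circ(q,R-.0015)
    A=np.c_[q[:,:2]-c,np.ones(len(q))]; pl=np.linalg.lstsq(A,q[:,2],rcond=None)[0]
    print(nm,n,"c",c.round(4),"err",e.round(4),len(q),"rim z",pl[2].round(4),"slope",pl[:2].round(3),handle(W,c,h+dz,R,pri))
E
python3 -c "
from h import *
plan()
for n in('top','scene'): look('large',(.551,.094),174.5,.2,n)"
```

```text
clock: 4.43
tool_pos: [0.4636, 0.1029, 0.2557]
eef_rot: [0.999, -0.049, 0.005, -0.002]
contact_force: [1.4, 0.9, -2.9]
opening: 0.174
finger_force: 60.0
now [0.4636 0.1029 0.2557] psi -5.6 tilt [ 0.01   0.003 -1.   ] t 4.4 q [-0.31  0.48 -0.    2.01  0.    0.64 -1.99] F [ 1.4  0.9 -2.9] op 0.174 ff 59.96990203857422h.py:14: RuntimeWarning: Mean of empty slice.
  s=least_squares(f,Q[:,:2].mean(0),loss="soft_l1",f_scale=.002); return s.x,np.abs(f(s.x)).mean()
  ret = um.true_divide(
Traceback (most recent call last):
  File "h.py", line 36, in look
    q=W[rim]; c,e=circ(q,R-.0015); D=np.hypot(*(q[:,:2]-c).T); q=q[abs(D-R+.0015)<.004]; c,e=circ(q,R-.0015)
                                                                                             ~~~~^^^^^^^^^^^
  File "h.py", line 14, in circ
    s=least_squares(f,Q[:,:2].mean(0),loss="soft_l1",f_scale=.002); return s.x,np.abs(f(s.x)).mean()
ValueError: Initial guess is outside of provided bounds
```

```bash
python3 -c "
from h import *
I=[]
for n in('top','scene'):
    p,W=cloud(n); np.savez(f'pics/{n}1.npz',p=p,W=W); u,v=proj(n,[.52,.1,.22]).astype(int); print(n,u,v)
    x=W[max(0,v-80):v+80,max(0,u-90):u+90]; q=x[(x[...,2]>.12)&(np.hypot(x[...,0]-.553,x[...,1]-.094)<.075)]; print(len(q),np.percentile(q,[2,50,98],0).round(3).tolist() if len(q) else '')
    I.append(cv2.resize(p[:,:,::-1],(400,300)) if 0 else cv2.resize(p[max(0,v-75):v+75,max(0,u-75):u+75,::-1],(400,400)))
cv2.imwrite('pics/h1.png',np.hstack(I))"
```

```text
top 239 168
440 [[0.481, 0.036, 0.186], [0.506, 0.071, 0.585], [0.607, 0.122, 0.619]]
scene 280 152
2452 [[0.481, 0.038, 0.182], [0.523, 0.101, 0.227], [0.605, 0.149, 0.478]]
```

View pics/h1.png

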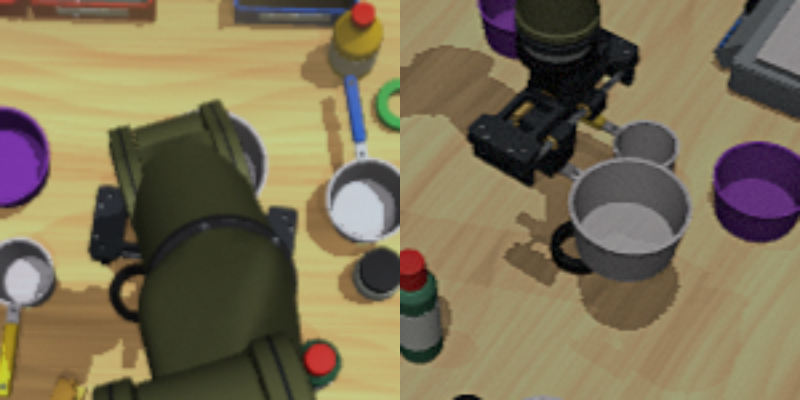

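The held cup is clear in the scene view (right crop, centre near (628,220)) and hidden by the arm in the top view. I'll fit its inner floor plane and rim from the scene camera.

```bash
cat >> h.py <<'E'
def held(nm,c0,zu,n="scene",W=None,p=None):
    """tilt, centre from inner floor plane and rim; c0 rough centre, zu rough underside height"""
    if W is None: p,W=cloud(n); np.savez("pics/last.npz",p=p,W=W)
    h,R=H[nm]; ri={"large":.045,"medium":.036,"small":.027}[nm]
    D=np.hypot(W[...,0]-c0[0],W[...,1]-c0[1]); m=(D<R+.02)&(W[...,2]>zu-.02)&(W[...,2]<zu+h+.02)&(hsv(p)[...,1]<90); q=W[m]
    f=q[(D[m]<ri)&(abs(q[:,2]-zu-.003)<.02)]
    for k in range(6):
        A=np.c_[f[:,:2]-c0,np.ones(len(f))]; pl=np.linalg.lstsq(A,f[:,2],rcond=None)[0]; e=f[:,2]-A@pl; f=f[abs(e)<max(.003,1.5*e.std())]
    nn=np.array([-pl[0],-pl[1],1]); nn/=np.linalg.norm(nn); hgt=(q-[c0[0],c0[1],pl[2]])@nn+.003
    X=np.cross([0,1,0],nn); X/=np.linalg.norm(X); Y=np.cross(nn,X); o=np.array([c0[0],c0[1],pl[2]])-.003*nn
    t=q[abs(hgt-h)<.0035]-o; t2=np.c_[t@X,t@Y]; c,er=circ(t2,R-.0015); k=abs(np.hypot(*(t2-c).T)-R)<.005; c,er=circ(t2[k],R-.0015)
    cu=o+c[0]*X+c[1]*Y
    print(nm,"underside centre",cu.round(4),"rim centre",(cu+h*nn).round(4),"tilt deg xy",np.degrees(pl[:2]).round(2),"floor n",len(f),"rim n",k.sum(),"err",er.round(4)); return cu,nn
E
python3 -c "
from h import *
z=np.load('pics/scene1.npz'); held('large',(.555,.094),.205,W=z['W'],p=z['p']); plan()
c=cloud('scene',tuple(np.load('pics/scene0.npz')[k] for k in 'pd'));held('large',(.5525,.094),0,W=c[1],p=c[0]);held('medium',(.5663,-.0915),0,W=c[1],p=c[0]);held('small',(.4648,.317),0,W=c[1],p=c[0])"
```

```text
large underside centre [0.5521 0.0931 0.1857] rim centre [0.5525 0.0925 0.2456] tilt deg xy [-0.35  0.52] floor n 16 rim n 78 err 0.0015
now [0.4599 0.1021 0.2497] psi -5.57 tilt [-0.002 -0.001 -1.   ] t 4.6 q [-0.31  0.49 -0.    2.02  0.    0.63 -1.99] F [-0.4 -0.4 -3.4] op 0.173 ff 59.97077286243439
large underside centre [ 0.5522  0.0944 -0.0006] rim centre [0.552  0.0943 0.0594] tilt deg xy [0.18 0.07] floor n 296 rim n 168 err 0.0016
medium underside centre [ 0.5655 -0.0911 -0.0007] rim centre [ 0.5652 -0.0915  0.0653] tilt deg xy [0.3  0.39] floor n 244 rim n 171 err 0.0016
small underside centre [0.4837 0.3225 0.008 ] rim centre [0.4632 0.3168 0.0768] tilt deg xy [17.04  4.78] floor n 2 rim n 35 err 0.0018
```

```bash
python3 -c "
from h import *
z=np.load('pics/scene1.npz'); W,p=z['W'],z['p']
for zu in(.18,.19,.195,.2): held('large',(.555,.094),zu,W=W,p=p)
held('large',(.555,.094),.195)
D=np.hypot(W[...,0]-.552,W[...,1]-.094); q=W[(D<.04)&(W[...,2]>.15)&(W[...,2]<.3)]; print(len(q),np.histogram(q[:,2],np.arange(.15,.3,.01)))
a=q[q[:,2]<.235];A=np.c_[a[:,:2]-[.552,.094],np.ones(len(a))];print(np.linalg.lstsq(A,a[:,2],rcond=None)[0])"
```

```text
large underside centre [0.5513 0.0936 0.1818] rim centre [0.5522 0.0932 0.2418] tilt deg xy [-0.89  0.44] floor n 344 rim n 233 err 0.0015
large underside centre [0.5513 0.0936 0.1818] rim centre [0.5522 0.0932 0.2418] tilt deg xy [-0.89  0.44] floor n 344 rim n 233 err 0.0015
large underside centre [0.5513 0.0936 0.1818] rim centre [0.5522 0.0932 0.2418] tilt deg xy [-0.89  0.44] floor n 344 rim n 233 err 0.0015
large underside centre [0.5517 0.0938 0.1821] rim centre [0.5522 0.0932 0.2421] tilt deg xy [-0.53  0.59] floor n 314 rim n 233 err 0.0016
large underside centre [0.5503 0.0923 0.1799] rim centre [0.5515 0.0929 0.2398] tilt deg xy [-1.16 -0.56] floor n 319 rim n 226 err 0.0015
332 (array([  0,   0,   1, 331,   0,   0,   0,   0,   0,   0,   0,   0,   0,
         0]), array([0.15, 0.16, 0.17, 0.18, 0.19, 0.2 , 0.21, 0.22, 0.23, 0.24, 0.25,
       0.26, 0.27, 0.28, 0.29]))
[-0.0181861   0.00823038  0.18477626]
```

```bash
python3 -c "
from h import *
plan()
p,W=cloud('scene')
for r in np.arange(.05,.18,.01):
    c=np.array([.552,.0935])+r*np.array([-.9954,.0958]); 
    q=W[(np.hypot(W[...,0]-c[0],W[...,1]-c[1])<.008)&(W[...,2]>.1)]
    print(r.round(2),len(q),np.percentile(q[:,2],[0,10,50,90]).round(3) if len(q) else '')
held('large',(.555,.094),.18)
u,v=proj('scene',[.49,.1,.22]).astype(int); cv2.imwrite('pics/h2.png',cv2.resize(p[v-50:v+50,u-60:u+60,::-1],(720,600),interpolation=2)); print(proj('scene',[.46,.1025,.25]),proj('scene',[.46,.1025,.239]),u-60,v-50)
"
```

```text
now [0.4595 0.102  0.249 ] psi -5.56 tilt [-0.004 -0.001 -1.   ] t 4.6 q [-0.31  0.49 -0.    2.02  0.    0.63 -1.99] F [ 0.3  0.2 -4.3] op 0.17 ff 59.97081756591797
0.05 140 [0.179 0.185 0.434 0.572]
0.06 271 [0.186 0.226 0.446 0.586]
0.07 104 [0.236 0.242 0.347 0.6  ]
0.08 70 [0.235 0.241 0.601 0.623]
0.09 58 [0.243 0.245 0.627 0.637]
0.1 16 [0.334 0.632 0.635 0.64 ]
0.11 0 
0.12 0 
0.13 0 
0.14 0 
0.15 0 
0.16 0 
0.17 0 
large underside centre [0.5488 0.0932 0.1787] rim centre [0.5507 0.093  0.2387] tilt deg xy [-1.86  0.17] floor n 331 rim n 223 err 0.0014
[262.10684723 135.33957747] [262.03666689 138.10102379] 210 97
```

View pics/h2.png

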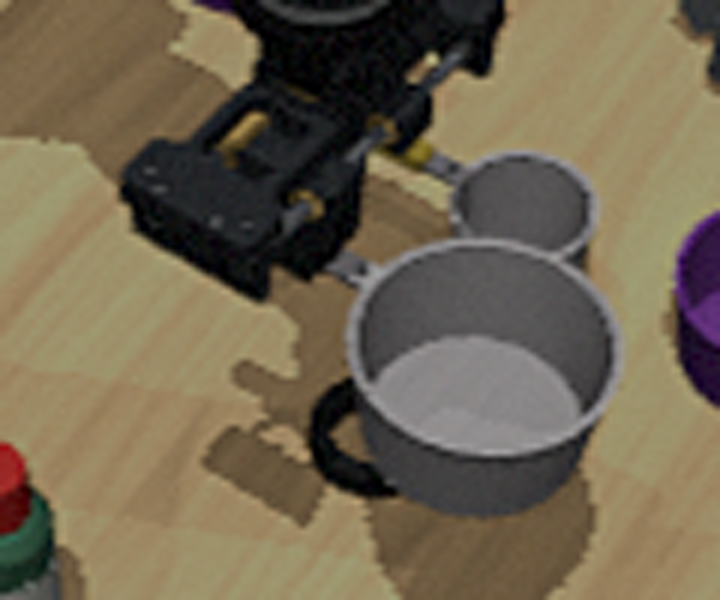

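The cup hangs level but sits at the fingertips, because I lifted before the fingers had fully closed. I'll set it back down and regrip deeper.

```bash
python3 -m inch '-1 0 0 0.02 0 0 0;-1 0 0 0.03 0 0 0;-1 0 0 0.035 0 0 0;-1 0 0 0.035 0 0 0;-1 0 0 0.025 0 0 0;-1 0 0 0.015 0 0 0;-1 0 0 0.008 0 0 0;-1 0 0 0.005 0 0 0;-1 0 0 0.003 0 0 0;-1 0 0 0.003 0 0 0;-1 0 0 0.001 0 0 0;-1 0 0 0 0 0 0;-0.2 0 0 0 0 0 0;-0.2 0 0 0 0 0 0;-0.2 0 0 0 0 0 0;-0.2 0 0 0 0 0 0'
python3 -c "
from h import *
plan()
held('large',(.552,.094),0)"
```

```text
clock: 6.07
tool_pos: [0.4617, 0.1026, 0.0707]
eef_rot: [0.999, -0.049, 0.001, -0.0]
contact_force: [0.6, -0.7, -0.2]
opening: 0.401
finger_force: 0.0
now [0.4617 0.1026 0.0707] psi -5.57 tilt [ 0.001  0.    -1.   ] t 6.1 q [-0.31  0.83 -0.    2.15  0.02  0.16 -2.  ] F [ 0.6 -0.7 -0.2] op 0.401 ff 0.0
large underside centre [ 0.551   0.0933 -0.0007] rim centre [0.5513 0.0936 0.0593] tilt deg xy [-0.26 -0.32] floor n 280 rim n 165 err 0.0016
```

```bash
python3 -m inch '-0.2 0 0 0.011 0 0 0;-0.2 0 0 0.01 0 0 0;-0.2 0 0 0 0 0 0;-1 0 0 0 0 0 0;-1 0 0 0 0 0 0;-1 0 0 0 0 0 0;-1 0 0 0 0 0 0;-1 0 0 0 0 0 0' 60
python3 -c "
from h import *
plan()"
```

```text
clock: 6.78
tool_pos: [0.4614, 0.1025, 0.0494]
eef_rot: [0.999, -0.048, 0.0, -0.0]
contact_force: [-0.2, -0.1, 0.6]
opening: 0.167
finger_force: 60.0
now [0.4614 0.1025 0.0494] psi -5.56 tilt [ 0.  0. -1.] t 6.8 q [-0.31  0.88 -0.    2.16  0.02  0.11 -2.  ] F [-0.2 -0.1  0.6] op 0.167 ff 59.993920996785164
```

```bash
python3 -m inch '-1 0 0 -0.005 0 0 0;-1 0 0 -0.01 0 0 0;-1 0 0 -0.02 0 0 0;-1 0 0 -0.03 0 0 0;-1 0 0 -0.03 0 0 0;-1 0 0 -0.03 0 0 0;-1 0 0 -0.03 0 0 0;-1 0 0 -0.025 0 0 0;-1 0 0 -0.015 0 0 0;-1 0 0 -0.005 0 0 0;-1 0 0 0 0 0 0;-1 0 0 0 0 0 0'
python3 -c "
from h import *
held('large',(.552,.094),.2)
plan((.4433,-.2333,.25,-68),(.4433,-.2333,.0524,-68))"
```

```text
clock: 7.78
tool_pos: [0.4602, 0.1022, 0.2487]
eef_rot: [0.999, -0.049, -0.001, 0.0]
contact_force: [-0.9, 1.2, -4.3]
opening: 0.167
finger_force: 60.0
large underside centre [0.5479 0.0927 0.1957] rim centre [0.5502 0.0929 0.2557] tilt deg xy [-2.2  -0.26] floor n 353 rim n 237 err 0.0016
now [0.46   0.1021 0.2482] psi -5.57 tilt [-0.003 -0.001 -1.   ] t 7.8 q [-0.31  0.5  -0.01  2.02  0.    0.63 -1.99] F [-0.4  0.2 -4.5] op 0.17 ff 59.98938873410225
shift [ 0.0159  0.3355 -0.0018] rows>= 9 turn 1.0896 rows>= 9 | legs [ 0.0018  0.0373 -0.0002]
shift [ 0.     -0.      0.1976] rows>= 5 turn -0.0 rows>= 0 | legs [ 0.     -0.      0.0395]
```

```bash
python3 -m inch '-1 0.001 0.015 0 0 0 0;-1 0.0015 0.03 0 0 0 0.05;-1 0.0015 0.035 0 0 0 0;-1 0.0015 0.035 0 0 0 0;-1 0.0015 0.035 0 0 0 0;-1 0.0015 0.035 0 0 0 0;-1 0.0015 0.035 0 0 0 0;-1 0.0015 0.035 0 0 0 0;-1 0.0015 0.03 0 0 0 0;-1 0 0.02 0 0 0 0;-1 0 0 0 0 0 0.05;-1 0 0 0 0 0 0.11;-1 0 0 0 0 0 0.12;-1 0 0 0 0 0 0.12;-1 0 0 0 0 0 0.12;-1 0 0 0 0 0 0.12;-1 0 0 0 0 0 0.12;-1 0 0 0 0 0 0.12;-1 0 0 0 0 0 0.11;-1 0 0 0 0 0 0.05'
python3 -m inch '-1 0 0 0 0 0 0;-1 0 0 0 0 0 0'
python3 -c "
from h import *
plan((.4433,-.2333,.15,-68),(.4433,-.2333,.0524,-68))
held('large',(.477,-.317),.2)"
```

```text
clock: 9.5
tool_pos: [0.4305, -0.2007, 0.2477]
eef_rot: [0.828, -0.561, -0.002, 0.001]
contact_force: [0.7, 0.5, -4.0]
opening: 0.17
finger_force: 60.0
clock: 9.67
tool_pos: [0.431, -0.2008, 0.2481]
eef_rot: [0.829, -0.559, -0.001, 0.0]
contact_force: [0.2, -0.2, -3.5]
opening: 0.17
finger_force: 60.0
now [ 0.431  -0.2008  0.2481] psi -67.91 tilt [-0.003  0.001 -1.   ] t 9.7 q [ 0.16  0.52  0.28  2.02 -0.23  0.64 -2.17] F [ 0.2 -0.2 -3.5] op 0.17 ff 59.990064203739166
shift [0.0347 0.0008 0.0981] rows>= 3 turn 0.0016 rows>= 1 | legs [0.0116 0.0003 0.0327]
shift [ 0.     -0.      0.0976] rows>= 3 turn -0.0 rows>= 0 | legs [ 0.     -0.      0.0325]
large underside centre [ 0.4677 -0.2882  0.1939] rim centre [ 0.4657 -0.2858  0.2538] tilt deg xy [ 1.84 -2.29] floor n 355 rim n 172 err 0.0013
```

```bash
python3 -m inch '-1 0.01 0 0 0 0 0;-1 0.015 0.001 0 0 0 0.0016;-1 0.01 0 0.01 0 0 0;-1 0 0 0.025 0 0 0;-1 0 0 0.03 0 0 0;-1 0 0 0.03 0 0 0;-1 0 0 0.03 0 0 0;-1 0 0 0.03 0 0 0;-1 0 0 0.01 0 0 0;-1 0 0 0 0 0 0;-1 0 0 0 0 0 0'
python3 -c "
from h import *
plan((.4433,-.2333,.0524,-68))
held('large',(.477,-.317),.03)"
```

```text
clock: 10.63
tool_pos: [0.4438, -0.2348, 0.0842]
eef_rot: [0.828, -0.56, -0.0, 0.0]
contact_force: [-0.1, 1.1, -2.6]
opening: 0.167
finger_force: 60.0
now [ 0.4438 -0.2348  0.0842] psi -68.14 tilt [-0. -0. -1.] t 10.6 q [ 0.32  0.82  0.12  2.07 -0.33  0.27 -2.04] F [-0.1  1.1 -2.6] op 0.167 ff 59.994271248579025
shift [-0.0016 -0.0001  0.0318] rows>= 1 turn -0.0024 rows>= 1 | legs [-0.0016 -0.0001  0.0318]
large underside centre [ 0.476  -0.3167  0.0298] rim centre [ 0.4773 -0.3193  0.0898] tilt deg xy [-1.25  2.44] floor n 681 rim n 265 err 0.0014
```

```bash
python3 -m inch '-1 -0.0016 0 0.012 0 0 0;-1 0 0 0.008 0 0 0;-1 0 0 0.003 0 0 0;-1 0 0 0.003 0 0 0;-1 0 0 0.002 0 0 0;-1 0 0 0.002 0 0 0;-1 0 0 0.0015 0 0 0;-1 0 0 0 0 0 0;-1 0 0 0 0 0 0'
python3 -c "
from h import *
plan((.4433,-.2333,.0524,-68))
held('large',(.477,-.317),.003)"
```

```text
clock: 11.43
tool_pos: [0.4433, -0.2326, 0.0529]
eef_rot: [0.829, -0.56, 0.0, -0.0]
contact_force: [0.4, 0.9, -0.5]
opening: 0.169
finger_force: 60.0
now [ 0.4433 -0.2326  0.0529] psi -68.1 tilt [ 0. -0. -1.] t 11.4 q [ 0.34  0.88  0.08  2.08 -0.34  0.19 -2.03] F [ 0.4  0.9 -0.5] op 0.169 ff 59.994469955563545
shift [0.0007 0.0003 0.0005] rows>= 1 turn -0.0017 rows>= 1 | legs [0.0007 0.0003 0.0005]
large underside centre [ 0.4769 -0.3164  0.0022] rim centre [ 0.477  -0.3167  0.0622] tilt deg xy [-0.06  0.28] floor n 650 rim n 255 err 0.0014
```

```bash
python3 -m inch '-0.6 0 0 0 0 0 0;-0.3 0 0 0 0 0 0;-0.2 0 0 0 0 0 0;-0.2 0 0 0 0 0 0;-0.2 0 0 -0.01 0 0 0;-0.2 0 0 -0.03 0 0 0;-0.2 0 0 -0.04 0 0 0;-0.2 0 0 -0.04 0 0 0;-0.2 0 0 -0.04 0 0 0;-0.2 0 0 -0.03 0 0 0;-0.2 0 0 -0.005 0 0 0'
python3 -c "
from h import *
held('large',(.477,-.317),.003)
plan((.6477,-.078,.24,9.2),(.6477,-.078,.0555,9.2))"
```

```text
clock: 12.4
tool_pos: [0.4452, -0.2343, 0.2534]
eef_rot: [0.828, -0.56, 0.005, -0.001]
contact_force: [0.4, -1.0, 0.0]
opening: 0.401
finger_force: 0.0
large underside centre [ 0.4768 -0.3165  0.0018] rim centre [ 0.4769 -0.3165  0.0618] tilt deg xy [-0.04  0.02] floor n 644 rim n 252 err 0.0014
now [ 0.4448 -0.2337  0.2519] psi -68.13 tilt [ 0.008 -0.003 -1.   ] t 12.4 q [ 0.21  0.54  0.29  1.95 -0.24  0.68 -2.11] F [0.4 0.3 0.2] op 0.396 ff 0.0
shift [-0.0689 -0.2463  0.0119] rows>= 7 turn -1.3497 rows>= 11 | legs [-0.0098 -0.0352  0.0017]
shift [0.     0.     0.1845] rows>= 5 turn -0.0 rows>= 0 | legs [0.     0.     0.0369]
```

```bash
python3 -m inch '0 -0.0098 -0.0352 0 0 0 0;0 -0.0098 -0.0352 0 0 0 0;0 -0.0098 -0.0352 0 0 0 0;0 -0.0098 -0.0352 0 0 0 0;0 -0.0098 -0.0352 0 0 0 0;0 -0.0098 -0.0352 0 0 0 0;0 -0.01 -0.0352 0.006 0 0 0;0 0 0 0 0 0 -0.1225;0 0 0 0 0 0 -0.1225;0 0 0 0 0 0 -0.1225;0 0 0 0 0 0 -0.1225;0 0 0 0 0 0 -0.1225;0 0 0 0 0 0 -0.1225;0 0 0 0 0 0 -0.1225;0 0 0 0 0 0 -0.1225;0 0 0 0 0 0 -0.1225;0 0 0 0 0 0 -0.1225;0 0 0 0 0 0 -0.1225;0 0 0 0 0 0 0;0 0 0 0 0 0 0'
python3 -c "
from h import *
plan((.6477,-.078,.0555,9.2))"
```

```text
clock: 14.12
tool_pos: [0.6453, -0.0769, 0.2404]
eef_rot: [0.997, 0.078, -0.001, -0.001]
contact_force: [-0.4, -0.4, 0.8]
opening: 0.5
finger_force: 0.0
now [ 0.6453 -0.0769  0.2404] psi 8.89 tilt [-0.002  0.001 -1.   ] t 14.1 q [ 0.08  0.73 -0.07  1.5   0.05  0.92 -1.41] F [-0.4 -0.4  0.8] op 0.5 ff 0.0
shift [0.0022 0.0014 0.1849] rows>= 5 turn -0.0053 rows>= 1 | legs [0.0004 0.0003 0.037 ]
```

```bash
python3 -m inch '0 0.002 0.0014 0.02 0 0 -0.005;0 0 0 0.035 0 0 0;0 0 0 0.035 0 0 0;0 0 0 0.035 0 0 0;0 0 0 0.03 0 0 0;0 0 0 0.02 0 0 0;0 0 0 0.0095 0 0 0;0 0 0 0 0 0 0;-1 0 0 0 0 0 0;-1 0 0 0 0 0 0;-1 0 0 0 0 0 0;-1 0 0 0 0 0 0;-1 0 0 0 0 0 0;-1 0 0 0 0 0 0;-1 0 0 0 0 0 0;-1 0 0 0 0 0 0' 60
python3 -c "
from h import *
plan()"
```

```text
clock: 15.45
tool_pos: [0.6496, -0.078, 0.0582]
eef_rot: [0.997, 0.082, 0.001, 0.0]
contact_force: [1.0, 0.4, 5.5]
opening: 0.174
finger_force: 60.0
now [ 0.6496 -0.078   0.0582] psi 9.38 tilt [ 0.003  0.    -1.   ] t 15.4 q [ 0.08  0.97 -0.05  1.6   0.08  0.57 -1.43] F [1.  0.4 5.5] op 0.174 ff 59.99402694404125
```

```bash
python3 -m inch '-1 0 0 -0.005 0 0 0;-1 0 0 -0.01 0 0 0;-1 0 0 -0.02 0 0 0;-1 0 0 -0.03 0 0 0;-1 0 0 -0.03 0 0 0;-1 0 0 -0.03 0 0 0;-1 0 0 -0.03 0 0 0;-1 0 0 -0.025 0 0 0;-1 0 0 -0.015 0 0 0;-1 0 0 -0.005 0 0 0;-1 0 0 0 0 0 0;-1 0 0 0 0 0 0'
python3 -c "
from h import *
held('medium',(.566,-.0914),.195)
held('medium',(.566,-.0914),.195,n='top')
plan()"
```

```text
clock: 16.45
tool_pos: [0.6473, -0.078, 0.2561]
eef_rot: [0.997, 0.082, -0.001, -0.0]
contact_force: [-0.4, 0.6, -3.3]
opening: 0.17
finger_force: 60.0
medium underside centre [ 0.5653 -0.0925  0.1961] rim centre [ 0.5632 -0.092   0.2621] tilt deg xy [ 1.81 -0.4 ] floor n 242 rim n 195 err 0.0014
medium underside centre [ 0.5662 -0.0923  0.1959] rim centre [ 0.5661 -0.0913  0.2619] tilt deg xy [ 0.04 -0.84] floor n 74 rim n 63 err 0.0019
now [ 0.6471 -0.078   0.2553] psi 9.38 tilt [-0.004  0.    -1.   ] t 16.6 q [ 0.08  0.72 -0.07  1.47  0.05  0.96 -1.4 ] F [ 0.1 -0.  -3.1] op 0.172 ff 59.992823749780655
```

```bash
python3 -c "
from h import *
plan((.3946,-.296,.255,166))"
```

```text
now [ 0.6471 -0.078   0.2553] psi 9.38 tilt [-0.004  0.    -1.   ] t 16.6 q [ 0.08  0.72 -0.07  1.47  0.05  0.96 -1.4 ] F [ 0.1 -0.  -3.1] op 0.172 ff 59.992823749780655
shift [-0.2846  0.174   0.0003] rows>= 9 turn -2.7335 rows>= 23 | legs [-0.0316  0.0193  0.    ]
```

```bash
python3 -m inch '-1 -0.015 0.009 0 0 0 0;-1 -0.025 0.015 0 0 0 0;-1 -0.032 0.02 0 0 0 0;-1 -0.032 0.02 0 0 0 0;-1 -0.032 0.02 0 0 0 0;-1 -0.032 0.02 0 0 0 0;-1 -0.032 0.02 0 0 0 0;-1 -0.032 0.02 0 0 0 0;-1 -0.028 0.016 0 0 0 0;-1 -0.0246 0.012 0 0 0 0;-1 0 0 0 0 0 -0.06;-1 0 0 0 0 0 -0.12;-1 0 0 0 0 0 -0.12;-1 0 0 0 0 0 -0.12;-1 0 0 0 0 0 -0.12;-1 0 0 0 0 0 -0.12;-1 0 0 0 0 0 -0.12;-1 0 0 0 0 0 -0.12;-1 0 0 0 0 0 -0.12;-1 0 0 0 0 0 -0.12'
python3 -m inch '-1 0 0 0 0 0 -0.12;-1 0 0 0 0 0 -0.12;-1 0 0 0 0 0 -0.12;-1 0 0 0 0 0 -0.12;-1 0 0 0 0 0 -0.12;-1 0 0 0 0 0 -0.12;-1 0 0 0 0 0 -0.12;-1 0 0 0 0 0 -0.12;-1 0 0 0 0 0 -0.12;-1 0 0 0 0 0 -0.12;-1 0 0 0 0 0 -0.12;-1 0 0 0 0 0 -0.12;-1 0 0 0 0 0 -0.1;-1 0 0 0 0 0 -0.05;-1 0 0 0 0 0 0;-1 0 0 0 0 0 0'
python3 -c "
from h import *
plan((.3946,-.296,.255,166))
held('medium',(.477,-.3165),.195)"
```

```text
clock: 18.22
tool_pos: [0.3947, -0.2937, 0.2561]
eef_rot: [0.793, 0.609, -0.0, -0.001]
contact_force: [-1.0, -0.1, -2.4]
opening: 0.175
finger_force: 60.0
clock: 19.55
tool_pos: [0.3947, -0.2941, 0.2563]
eef_rot: [0.125, 0.992, 0.001, -0.001]
contact_force: [0.5, 0.2, -2.4]
opening: 0.173
finger_force: 60.0
now [ 0.3947 -0.2941  0.2563] psi 165.69 tilt [-0.002  0.001 -1.   ] t 19.6 q [ 1.1   0.64 -0.91  1.93  0.65  0.9   1.18] F [ 0.5  0.2 -2.4] op 0.173 ff 59.99268651008606
shift [-0.0004 -0.0019  0.0013] rows>= 1 turn -0.0055 rows>= 1 | legs [-0.0004 -0.0019  0.0013]
medium underside centre [ 0.4751 -0.3153  0.1953] rim centre [ 0.4755 -0.3154  0.2613] tilt deg xy [-0.36  0.01] floor n 431 rim n 312 err 0.0015
```

```bash
python3 -m inch '-1 -0.0016 -0.001 0.01 0 0 -0.005;-1 0 0 0.025 0 0 0;-1 0 0 0.03 0 0 0;-1 0 0 0.03 0 0 0;-1 0 0 0.015 0 0 0;-1 0 0 0.007 0 0 0;-1 0 0 0 0 0 0;-1 0 0 0 0 0 0'
python3 -c "
from h import *
plan((.3946,-.296,.0655,166))
held('medium',(.477,-.3165),.079)
held('medium',(.477,-.3165),.079)"
```

```text
clock: 20.27
tool_pos: [0.3974, -0.2954, 0.1404]
eef_rot: [0.121, 0.993, 0.0, 0.0]
contact_force: [0.2, 0.7, -2.6]
opening: 0.175
finger_force: 60.0
now [ 0.3974 -0.2954  0.1404] psi 166.09 tilt [ 0. -0. -1.] t 20.3 q [ 0.99  0.8  -0.74  2.03  0.89  0.66  0.97] F [ 0.2  0.7 -2.6] op 0.175 ff 59.9928293377161
shift [ 0.0025 -0.0013  0.0749] rows>= 2 turn 0.0016 rows>= 1 | legs [ 0.0013 -0.0006  0.0374]
medium underside centre [ 0.4768 -0.316   0.0796] rim centre [ 0.4783 -0.316   0.1456] tilt deg xy [-1.3  -0.01] floor n 394 rim n 249 err 0.0014
medium underside centre [ 0.4777 -0.3168  0.0803] rim centre [ 0.4785 -0.3159  0.1463] tilt deg xy [-0.69 -0.74] floor n 413 rim n 256 err 0.0015
```

```bash
python3 -m inch '-1 0.0012 -0.0008 0.005 0 0 0;-1 0 0 0.012 0 0 0;-1 0 0 0.015 0 0 0;-1 0 0 0.015 0 0 0;-1 0 0 0.01 0 0 0;-1 0 0 0.005 0 0 0;-1 0 0 0.003 0 0 0;-1 0 0 0.003 0 0 0;-1 0 0 0.002 0 0 0;-1 0 0 0.002 0 0 0;-1 0 0 0.0015 0 0 0;-1 0 0 0 0 0 0;-1 0 0 0 0 0 0'
python3 -c "
from h import *
plan((.3946,-.296,.0655,166))
held('medium',(.477,-.3165),.006)"
```

```text
clock: 21.45
tool_pos: [0.3956, -0.296, 0.0669]
eef_rot: [0.121, 0.993, -0.0, 0.0]
contact_force: [0.7, -0.4, -3.0]
opening: 0.169
finger_force: 60.0
now [ 0.3956 -0.296   0.0669] psi 166.08 tilt [ 0. -0. -1.] t 21.4 q [ 0.9   0.91 -0.59  2.07  1.1   0.52  0.8 ] F [ 0.7 -0.4 -3. ] op 0.169 ff 59.992955178022385
shift [ 0.001  -0.0002  0.0014] rows>= 1 turn 0.0015 rows>= 1 | legs [ 0.001  -0.0002  0.0014]
medium underside centre [ 0.4762 -0.3173  0.0065] rim centre [ 0.4765 -0.3165  0.0725] tilt deg xy [-0.3  -0.68] floor n 360 rim n 210 err 0.0014
```

```bash
python3 -m inch '-1 0 0 0.001 0 0 0;-1 0 0 0.001 0 0 0;-1 0 0 0 0 0 0;-1 0 0 0 0 0 0'
python3 -c "
from h import *
held('medium',(.477,-.3165),.006)"
```

```text
clock: 21.83
tool_pos: [0.3955, -0.296, 0.0648]
eef_rot: [0.121, 0.993, -0.0, 0.0]
contact_force: [-0.1, 0.3, -1.8]
opening: 0.17
finger_force: 60.0
medium underside centre [ 0.4751 -0.3163  0.0049] rim centre [ 0.4763 -0.3163  0.0708] tilt deg xy [-0.98  0.08] floor n 354 rim n 213 err 0.0015
```

```bash
python3 -m inch '-1 0 0 0.001 0 0 0;-1 0 0 0.0005 0 0 0;-1 0 0 0 0 0 0;-0.62 0 0 0 0 0 0;-0.55 0 0 0 0 0 0;-0.4 0 0 0 0 0 0;-0.25 0 0 0 0 0 0;-0.25 0 0 0 0 0 0;-0.25 0 0 0 0 0 0;-0.25 0 0 -0.01 0 0 0;-0.25 0 0 -0.03 0 0 0;-0.25 0 0 -0.04 0 0 0;-0.25 0 0 -0.04 0 0 0;-0.25 0 0 -0.04 0 0 0;-0.25 0 0 -0.02 0 0 0;-0.25 0 0 0 0 0 0'
python3 -c "
from h import *
held('medium',(.477,-.3165),.006)
p,W=cloud('top'); print(handle(W,np.array([.4768,-.3165]),.072,.05,166))
p,W=cloud('scene'); print(handle(W,np.array([.4768,-.3165]),.072,.05,166),handle(W,np.array([.4768,-.3165]),.063,.06,112))
plan((.38,.32,.25,-2.6),(.38,.32,.0615,-2.6))"
```

```text
clock: 23.22
tool_pos: [0.398, -0.2966, 0.2475]
eef_rot: [0.121, 0.993, -0.002, 0.004]
contact_force: [0.7, -1.3, -0.2]
opening: 0.374
finger_force: 0.0
medium underside centre [ 0.4754 -0.3161  0.005 ] rim centre [ 0.4764 -0.3163  0.071 ] tilt deg xy [-0.94  0.2 ] floor n 372 rim n 211 err 0.0015
{'n': 155, 'ang': 165.8, 'rmin': np.float64(0.0708), 'rmax': np.float64(0.1537), 'lat': np.float64(-0.0012), 'z': np.float64(0.0755)}
{'n': 190, 'ang': 166.6, 'rmin': np.float64(0.0713), 'rmax': np.float64(0.1556), 'lat': np.float64(-0.0005), 'z': np.float64(0.0743)} {'n': 176, 'ang': 112.1, 'rmin': np.float64(0.0802), 'rmax': np.float64(0.1645), 'lat': np.float64(-0.0011), 'z': np.float64(0.0657)}
now [ 0.3947 -0.2961  0.2425] psi 166.06 tilt [-0.001  0.    -1.   ] t 23.4 q [ 1.09  0.66 -0.89  1.94  0.67  0.87  1.17] F [-0.4  0.4 -0.9] op 0.377 ff 0.0
shift [ 0.1627  0.5944 -0.0075] rows>= 16 turn 2.9437 rows>= 24 | legs [ 0.0102  0.0372 -0.0005]
shift [ 0.     -0.      0.1885] rows>= 5 turn -0.0 rows>= 0 | legs [ 0.     -0.      0.0377]
```

```bash
python3 -m inch '0 0 0 -0.008 0 0 0.1227;0 0 0 0 0 0 0.1227;0 0 0 0 0 0 0.1227;0 0 0 0 0 0 0.1227;0 0 0 0 0 0 0.1227;0 0 0 0 0 0 0.1227;0 0 0 0 0 0 0.1227;0 0 0 0 0 0 0.1227;0 0 0 0 0 0 0.1227;0 0 0 0 0 0 0.1227;0 0 0 0 0 0 0.1227;0 0 0 0 0 0 0.1227;0 0 0 0 0 0 0.1227;0 0 0 0 0 0 0.1227;0 0 0 0 0 0 0.1227;0 0 0 0 0 0 0.1227;0 0 0 0 0 0 0.1227;0 0 0 0 0 0 0.1227;0 0 0 0 0 0 0.1227;0 0 0 0 0 0 0.1227'
python3 -m inch '0 0 0 0 0 0 0.1227;0 0 0 0 0 0 0.1227;0 0 0 0 0 0 0.1227;0 0 0 0 0 0 0.1227;0 0 0 0 0 0 0'
python3 -c "
from h import *
plan((.46,0,.25,-2.7),(.3918,.3206,.25,-2.7),(.3918,.3206,.0615,-2.7))
for n in('top','scene'): look('small',(.4647,.3172),177,0,n)"
```

```text
clock: 25.03
tool_pos: [0.3943, -0.2955, 0.2494]
eef_rot: [0.976, 0.218, -0.002, -0.001]
contact_force: [0.6, -0.0, 0.1]
opening: 0.499
finger_force: 0.0
clock: 25.45
tool_pos: [0.3945, -0.2955, 0.2496]
eef_rot: [1.0, -0.025, -0.002, -0.0]
contact_force: [-0.2, -0.3, -0.7]
opening: 0.501
finger_force: 0.0
now [ 0.3945 -0.2955  0.2496] psi -2.81 tilt [-0.004  0.001 -1.   ] t 25.4 q [ 0.57  0.52 -0.03  1.96  0.03  0.67 -1.1 ] F [-0.2 -0.3 -0.7] op 0.501 ff 0.0
shift [ 0.051  -0.2983 -0.0004] rows>= 8 turn -0.0019 rows>= 1 | legs [ 0.0064 -0.0373 -0.0001]
shift [-0.0832 -0.317  -0.    ] rows>= 9 turn -0.0 rows>= 0 | legs [-0.0092 -0.0352 -0.    ]
shift [ 0.     -0.      0.1885] rows>= 5 turn -0.0 rows>= 0 | legs [ 0.     -0.      0.0377]
small top c [0.4653 0.3171] err 0.0014 147 rim z 0.071 slope [-0.013 -0.025] {'n': 152, 'ang': 176.1, 'rmin': np.float64(0.0612), 'rmax': np.float64(0.144), 'lat': np.float64(0.0013), 'z': np.float64(0.075)}
small scene c [0.4648 0.3174] err 0.0016 139 rim z 0.0695 slope [ 0.007 -0.007] {'n': 127, 'ang': 177.8, 'rmin': np.float64(0.0606), 'rmax': np.float64(0.1442), 'lat': np.float64(0.0014), 'z': np.float64(0.074)}
```

```bash
python3 -m inch '0 0.0064 -0.0373 0 0 0 0;0 0.0064 -0.0373 0 0 0 0;0 0.0064 -0.0373 0 0 0 0;0 0.0064 -0.0373 0 0 0 0;0 0.0064 -0.0373 0 0 0 0;0 0.0064 -0.0373 0 0 0 0;0 0.0064 -0.0373 0 0 0 0;0 0.0064 -0.0373 0 0 0 0;0 -0.0092 -0.0352 0 0 0 0;0 -0.0092 -0.0352 0 0 0 0;0 -0.0092 -0.0352 0 0 0 0;0 -0.0092 -0.0352 0 0 0 0;0 -0.0092 -0.0352 0 0 0 0;0 -0.0092 -0.0352 0 0 0 0;0 -0.0092 -0.0352 0 0 0 0;0 -0.0092 -0.0352 0 0 0 0;0 -0.0092 -0.0352 0 0 0 0;0 0 0 0 0 0 0;0 0 0 0 0 0 0'
python3 -c "
from h import *
plan((.3918,.3206,.0615,-2.7))"
```

```text
clock: 27.13
tool_pos: [0.391, 0.3221, 0.2504]
eef_rot: [1.0, -0.019, -0.001, 0.0]
contact_force: [1.1, -1.0, -0.0]
opening: 0.502
finger_force: 0.0
now [0.391  0.3221 0.2504] psi -2.2 tilt [-0.001 -0.    -1.   ] t 27.1 q [-0.82  0.53  0.06  1.92 -0.05  0.69 -2.34] F [ 1.1 -1.  -0. ] op 0.502 ff 0.0
shift [0.0008 0.0014 0.1889] rows>= 5 turn 0.0087 rows>= 1 | legs [0.0002 0.0003 0.0378]
```

```bash
python3 -m inch '0 0.0008 0.0014 0.02 0 0 0.0085;0 0 0 0.035 0 0 0;0 0 0 0.035 0 0 0;0 0 0 0.035 0 0 0;0 0 0 0.03 0 0 0;0 0 0 0.022 0 0 0;0 0 0 0.0115 0 0 0;0 0 0 0 0 0 0;0 0 0 0 0 0 0;-1 0 0 0 0 0 0;-1 0 0 0 0 0 0;-1 0 0 0 0 0 0;-1 0 0 0 0 0 0;-1 0 0 0 0 0 0;-1 0 0 0 0 0 0;-1 0 0 0 0 0 0;-1 0 0 0 0 0 0' 60
python3 -c "
from h import *
plan()"
```

```text
clock: 28.55
tool_pos: [0.3929, 0.319, 0.0631]
eef_rot: [1.0, -0.027, 0.0, -0.0]
contact_force: [-0.6, 0.7, 5.8]
opening: 0.17
finger_force: 59.7
now [0.3929 0.319  0.0631] psi -3.1 tilt [ 0.     0.001 -1.   ] t 28.6 q [-0.78  0.86  0.02  2.06 -0.07  0.22 -2.33] F [-0.6  0.7  5.8] op 0.17 ff 59.650156795978546
```

```bash
python3 -m inch '-1 0 0 -0.005 0 0 0;-1 0 0 -0.01 0 0 0;-1 0 0 -0.02 0 0 0;-1 0 0 -0.03 0 0 0;-1 0 0 -0.03 0 0 0;-1 0 0 -0.03 0 0 0;-1 0 0 -0.03 0 0 0;-1 0 0 -0.025 0 0 0;-1 0 0 -0.015 0 0 0;-1 0 0 0 0 0 0;-1 0 0 0 0 0 0'
python3 -c "
from h import *
held('small',(.466,.317),.19)
plan((.45,.0,.25,28),(.4125,-.3505,.25,28))"
```

```text
clock: 29.47
tool_pos: [0.3929, 0.3183, 0.2582]
eef_rot: [1.0, -0.027, 0.0, -0.0]
contact_force: [0.8, 0.4, -2.1]
opening: 0.175
finger_force: 59.7
  ret = _var(a, axis=axis, dtype=dtype, out=out, ddof=ddof,
  arrmean = um.true_divide(arrmean, div, out=arrmean,
  ret = ret.dtype.type(ret / rcount)
h.py:14: RuntimeWarning: Mean of empty slice.
  s=least_squares(f,Q[:,:2].mean(0),loss="soft_l1",f_scale=.002); return s.x,np.abs(f(s.x)).mean()
  ret = um.true_divide(
Traceback (most recent call last):
  File "h.py", line 49, in held
    t=q[abs(hgt-h)<.0035]-o; t2=np.c_[t@X,t@Y]; c,er=circ(t2,R-.0015); k=abs(np.hypot(*(t2-c).T)-R)<.005; c,er=circ(t2[k],R-.0015)
                                                     ~~~~^^^^^^^^^^^^
  File "h.py", line 14, in circ
    s=least_squares(f,Q[:,:2].mean(0),loss="soft_l1",f_scale=.002); return s.x,np.abs(f(s.x)).mean()
ValueError: Initial guess is outside of provided bounds
```

```bash
python3 -c "
from h import *
plan((.45,.0,.25,-3.1),(.413,-.3503,.25,28))"
```

```text
now [0.3923 0.3179 0.2571] psi -3.13 tilt [-0.001 -0.001 -1.   ] t 29.5 q [-0.81  0.52  0.07  1.92 -0.05  0.7  -2.34] F [ 0.5  0.6 -2.2] op 0.174 ff 59.65026944875717
shift [0.075  0.3143 0.0071] rows>= 8 turn -0.0006 rows>= 1 | legs [0.0083 0.0349 0.0008]
shift [-0.018   0.3518 -0.    ] rows>= 9 turn -0.5428 rows>= 5 | legs [-0.002   0.0391 -0.    ]
```

```bash
python3 -m inch '-1 0.005 0.02 0 0 0 0;-1 0.008 0.033 0 0 0 0;-1 0.009 0.037 0 0 0 0;-1 0.009 0.037 0 0 0 0;-1 0.009 0.037 0 0 0 0;-1 0.009 0.037 0 0 0 0;-1 0.009 0.037 0 0 0 0;-1 0.009 0.038 0 0 0 0;-1 0.008 0.0383 0 0 0 0;-1 -0.002 0.037 0 0 0 0;-1 -0.002 0.037 0 0 0 0;-1 -0.002 0.037 0 0 0 0;-1 -0.002 0.037 0 0 0 0;-1 -0.002 0.037 0 0 0 0;-1 -0.002 0.037 0 0 0 0;-1 -0.002 0.037 0 0 0 0;-1 -0.002 0.037 0 0 0 0;-1 -0.002 0.0318 0 0 0 0;-1 0 0.02 0 0 0 0;-1 0 0.004 0 0 0 0'
python3 -m inch '-1 0 0 0 0 0 -0.06;-1 0 0 0 0 0 -0.11;-1 0 0 0 0 0 -0.12;-1 0 0 0 0 0 -0.12;-1 0 0 0 0 0 -0.09;-1 0 0 0 0 0 -0.043;-1 0 0 0 0 0 0;-1 0 0 0 0 0 0'
python3 -c "
from h import *
plan((.413,-.3503,.25,28))
held('small',(.4767,-.3165),.19)
held('small',(.4767,-.3165),.19)"
```

```text
clock: 31.18
tool_pos: [0.4109, -0.3542, 0.2558]
eef_rot: [1.0, -0.031, -0.002, 0.001]
contact_force: [0.2, 0.0, -1.3]
opening: 0.166
finger_force: 59.7
clock: 31.85
tool_pos: [0.4131, -0.3485, 0.2565]
eef_rot: [0.97, 0.242, -0.001, -0.001]
contact_force: [0.2, -0.4, -2.5]
opening: 0.17
finger_force: 59.7
now [ 0.4131 -0.3485  0.2565] psi 27.96 tilt [-0.002  0.002 -1.   ] t 31.9 q [ 0.73  0.57 -0.18  1.81  0.14  0.77 -0.61] F [ 0.2 -0.4 -2.5] op 0.17 ff 59.65008370578289
shift [-0.0009  0.0015  0.0065] rows>= 1 turn -0.0008 rows>= 1 | legs [-0.0009  0.0015  0.0065]
small underside centre [ 0.4744 -0.3138  0.1912] rim centre [ 0.4751 -0.3133  0.2632] tilt deg xy [-0.54 -0.45] floor n 147 rim n 243 err 0.0015
small underside centre [ 0.4755 -0.3138  0.191 ] rim centre [ 0.4752 -0.3137  0.263 ] tilt deg xy [ 0.24 -0.11] floor n 138 rim n 252 err 0.0015
```

```bash
python3 -m inch '-1 0 0.003 0.01 0 0 0;-1 0 0 0.025 0 0 0;-1 0 0 0.03 0 0 0;-1 0 0 0.02 0 0 0;-1 0 0 0.01 0 0 0;-1 0 0 0.005 0 0 0;-1 0 0 0 0 0 0;-1 0 0 0 0 0 0'
python3 -c "
from h import *
plan()
held('small',(.4767,-.3165),.091)
held('small',(.4767,-.3165),.091)"
```

```text
clock: 32.62
tool_pos: [0.4156, -0.3526, 0.1583]
eef_rot: [0.97, 0.242, 0.0, 0.001]
contact_force: [0.5, 0.0, -1.6]
opening: 0.173
finger_force: 59.7
now [ 0.4156 -0.3526  0.1583] psi 27.98 tilt [ 0.001 -0.001 -1.   ] t 32.6 q [ 0.71  0.72 -0.14  1.9   0.18  0.54 -0.64] F [ 0.5  0.  -1.6] op 0.173 ff 59.65020842850208
small underside centre [ 0.4774 -0.3175  0.0928] rim centre [ 0.4777 -0.3173  0.1648] tilt deg xy [-0.27 -0.17] floor n 163 rim n 211 err 0.0015
small underside centre [ 0.4789 -0.3179  0.0934] rim centre [ 0.478  -0.3174  0.1654] tilt deg xy [ 0.7  -0.47] floor n 170 rim n 214 err 0.0015
```

```bash
python3 -m inch '-1 -0.0008 -0.0014 0.005 0 0 0;-1 0 0 0.013 0 0 0;-1 0 0 0.017 0 0 0;-1 0 0 0.017 0 0 0;-1 0 0 0.013 0 0 0;-1 0 0 0.006 0 0 0;-1 0 0 0.003 0 0 0;-1 0 0 0.003 0 0 0;-1 0 0 0.002 0 0 0;-1 0 0 0.002 0 0 0;-1 0 0 0.001 0 0 0;-1 0 0 0 0 0 0;-1 0 0 0 0 0 0'
python3 -c "
from h import *
plan()
held('small',(.4767,-.3165),.009)"
```

```text
clock: 33.8
tool_pos: [0.4138, -0.3515, 0.076]
eef_rot: [0.97, 0.242, 0.0, 0.0]
contact_force: [0.5, -0.3, -1.7]
opening: 0.174
finger_force: 59.7
now [ 0.4138 -0.3515  0.076 ] psi 27.98 tilt [ 0. -0. -1.] t 33.8 q [ 0.68  0.86 -0.1   1.94  0.22  0.35 -0.67] F [ 0.5 -0.3 -1.7] op 0.174 ff 59.65008348226547
small underside centre [ 0.4748 -0.3157  0.0107] rim centre [ 0.4757 -0.3161  0.0827] tilt deg xy [-0.71  0.36] floor n 155 rim n 180 err 0.0016
```

```bash
python3 -m inch '-1 0 0 0.001 0 0 0;-1 0 0 0.001 0 0 0;-1 0 0 0.0005 0 0 0;-1 0 0 0 0 0 0;-1 0 0 0 0 0 0'
python3 -c "
from h import *
held('small',(.4767,-.3165),.009)"
```

```text
clock: 34.27
tool_pos: [0.4137, -0.3514, 0.0732]
eef_rot: [0.97, 0.242, -0.0, 0.0]
contact_force: [0.1, 0.3, -0.0]
opening: 0.173
finger_force: 59.7
small underside centre [ 0.4763 -0.3186  0.0084] rim centre [ 0.4755 -0.3162  0.0803] tilt deg xy [ 0.68 -1.91] floor n 146 rim n 183 err 0.0015
```

```bash
python3 -m inch '-1 0 0 0.0005 0 0 0;-0.62 0 0 0 0 0 0;-0.55 0 0 0 0 0 0;-0.4 0 0 0 0 0 0;-0.25 0 0 0 0 0 0;-0.25 0 0 0 0 0 0;-0.25 0 0 0 0 0 0;-0.25 0 0 -0.01 0 0 0;-0.25 0 0 -0.03 0 0 0;-0.25 0 0 -0.04 0 0 0;-0.25 0 0 -0.04 0 0 0;-0.25 0 0 -0.04 0 0 0;-0.25 0 0 -0.02 0 0 0;-0.25 -0.02 -0.03 0 0 0 0;-0.25 -0.02 -0.035 0 0 0 0;-0.25 -0.02 -0.035 0 0 0 0;-0.25 0 -0.04 0 0 0 0;-0.25 0 -0.04 0 0 0 0;-0.25 0 -0.04 0 0 0 0;-0.25 0 -0.02 0 0 0 0'
python3 -m inch '-0.25 0 0 0 0 0 0;-0.25 0 0 0 0 0 0;-0.25 0 0 0 0 0 0'
python3 -c "
from h import *
c=np.array([.4764,-.3163])
for n in('top','scene'):
    p,W=cloud(n)
    for nm,b,a in(('large',.003,112),('medium',.006,166),('small',.009,208)): print(n,nm,handle(W,c,H[nm][0]+b,H[nm][1],a))
    for nm,b in(('large',.003),('medium',.006),('small',.009)): look(nm,c,166,b,n)
    held('small',c,.009,W=W,p=p)
    u,v=proj(n,[.43,-.29,.05]).astype(int); cv2.imwrite(f'pics/f{n}.png',cv2.resize(p[v-70:v+70,max(0,u-90):u+90,::-1],(400,311),interpolation=2))
cv2.imwrite('pics/fin.png',np.hstack([cv2.imread('pics/ftop.png'),cv2.imread('pics/fscene.png')]))
plan()"
```

```text
clock: 35.98
tool_pos: [0.244, -0.1644, 0.2532]
eef_rot: [0.97, 0.243, -0.001, -0.001]
contact_force: [-0.5, 0.2, 0.4]
opening: 0.372
finger_force: 0.0
clock: 36.23
tool_pos: [0.2494, -0.1685, 0.2532]
eef_rot: [0.97, 0.242, 0.001, 0.001]
contact_force: [0.9, -1.9, -0.4]
opening: 0.372
finger_force: 0.0
top large {'n': 141, 'ang': 112.1, 'rmin': np.float64(0.0803), 'rmax': np.float64(0.1636), 'lat': np.float64(-0.0009), 'z': np.float64(0.0665)}
top medium {'n': 152, 'ang': 166.1, 'rmin': np.float64(0.0705), 'rmax': np.float64(0.1536), 'lat': np.float64(-0.0018), 'z': np.float64(0.0754)}
top small {'n': 158, 'ang': -150.5, 'rmin': np.float64(0.0606), 'rmax': np.float64(0.1438), 'lat': np.float64(-0.0019), 'z': np.float64(0.0842)}
large top c [ 0.4776 -0.3167] err 0.0013 188 rim z 0.0622 slope [-0.01   0.017] {'n': 89, 'ang': 165.5, 'rmin': np.float64(0.081), 'rmax': np.float64(0.1547), 'lat': np.float64(-0.0015), 'z': np.float64(0.0739)}
medium top c [ 0.477  -0.3163] err 0.0012 162 rim z 0.0713 slope [-0.023  0.009] {'n': 151, 'ang': 165.6, 'rmin': np.float64(0.0709), 'rmax': np.float
[... 1098 characters left out ...]
 -0.3163] err 0.0013 243 rim z 0.0707 slope [-0.024 -0.011] {'n': 191, 'ang': 166.2, 'rmin': np.float64(0.0703), 'rmax': np.float64(0.1551), 'lat': np.float64(0.0003), 'z': np.float64(0.0745)}
small scene c [ 0.4757 -0.3163] err 0.0014 229 rim z 0.0788 slope [ 0.009 -0.011] {'n': 201, 'ang': 167.1, 'rmin': np.float64(0.0601), 'rmax': np.float64(0.1507), 'lat': np.float64(-0.0015), 'z': np.float64(0.0746)}
small underside centre [ 0.4767 -0.3182  0.0082] rim centre [ 0.4753 -0.3165  0.0802] tilt deg xy [ 1.13 -1.28] floor n 156 rim n 189 err 0.0016
now [ 0.2482 -0.1679  0.2526] psi 27.95 tilt [-0.  0. -1.] t 36.6 q [ 0.58  0.3  -0.19  2.45  0.14  0.41 -0.81] F [-0.5  0.2  0.6] op 0.372 ff 0.0
```

View pics/fin.png

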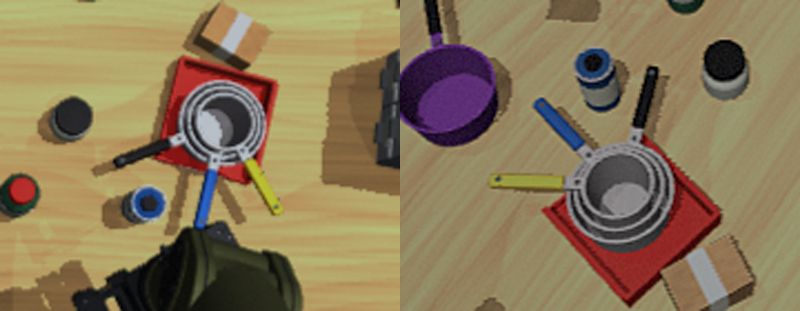

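The crops show three concentric cups in the tray: black grip at (145,152), blue at (207,195) and yellow at (265,190) in the left crop, fanned over the front lip and clear of the tin. One last check that they sit level and that the bystanders haven't moved.

```bash
python3 -c "
from h import *
c=np.array([.4765,-.3164])
for n in('top','scene'):
    p,W=cloud(n); p0,W0=cloud(n,tuple(np.load(f'pics/{n}0.npz')[k] for k in 'pd'))
    for nm,b,a in(('large',.003,112),('medium',.006,166),('small',.009,208.3)):
        u=np.array([np.cos(np.radians(a)),np.sin(np.radians(a))]); d=W[...,:2]-c; s=d@u; l=d@[-u[1],u[0]]; zt=H[nm][0]+b+.0045
        k=(abs(l)<.006)&(s>H[nm][1]+.024)&(s<H[nm][1]+.1)&(abs(W[...,2]-zt)<.012); f=np.polyfit(s[k],W[k][:,2],1); print(n,nm,'handle slope deg',np.degrees(f[0]).round(2),'z at axis',np.polyval(f,0).round(4),'expected',zt)
    for nm,x,y in(('tin',.359,-.208),('can',.366,-.03),('oil',.757,-.073),('jar',.472,-.102),('carton',.61,-.34),('coup',.324,.258)):
        m=[np.nanmedian(w[(np.hypot(w[...,0]-x,w[...,1]-y)<.045)&(w[...,2]>.03)],0).round(3) for w in(W0,W)]; print(nm,*m)
"
```

```text
top large handle slope deg -0.02 z at axis 0.0671 expected 0.0675
top medium handle slope deg -0.29 z at axis 0.0765 expected 0.07650000000000001
top small handle slope deg -0.43 z at axis 0.0851 expected 0.08549999999999999
tin [ 0.359 -0.204  0.083] [ 0.359 -0.204  0.083]
can [ 0.361 -0.026  0.127] [ 0.361 -0.027  0.127]
oil [ 0.75 -0.07  0.1 ] [ 0.751 -0.07   0.101]
jar [ 0.479 -0.105  0.061] [ 0.48  -0.107  0.061]
carton [ 0.61  -0.341  0.049] [ 0.61  -0.341  0.05 ]
coup [0.327 0.255 0.058] [0.327 0.255 0.057]
scene large handle slope deg -0.34 z at axis 0.0668 expected 0.0675
scene medium handle slope deg 0.69 z at axis 0.0738 expected 0.07650000000000001
scene small handle slope deg 0.43 z at axis 0.083 expected 0.08549999999999999
tin [ 0.366 -0.214  0.081] [ 0.366 -0.214  0.081]
can [ 0.377 -0.043  0.113] [ 0.376 -0.043  0.112]
oil [ 0.765 -0.087  0.098] [ 0.766 -0.088  0.099]
jar [ 0.486 -0.114  0.06 ] [ 0.485 -0.115  0.06 ]
carton [ 0.614 -0.344  0.049] [ 0.614 -0.344  0.049]
coup [0.33  0.252 0.049] [0.33  0.252 0.047]
```

All three are level and fully seated within measurement noise, and the bystanders I checked haven't moved.

```bash
python3 -c "
from plant import r
print(r.finish_job())"
```

```text
the job is handed in; nothing more can be done
None
```

I handed the job in at about 37 s: the three measures stand nested and level in the red tray, all handles reach past its front edge at least 40° apart, and the tall bystanders I measured had not moved (seal ring and tape roll not measured).

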